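# Find the loose bolt and hold its cap open

### The arm

A 6-joint arm with a two-finger parallel gripper is mounted at the origin on the work surface; the furniture and walls round the work are solid. World frame = base frame: x ahead of the robot, y to its left, z up, the work surface at z = 0. Lengths are in m, angles in rad, forces in N, time in s.
With the tool pointing down it reaches from about 0.375 to 0.975 m from the base axis. Payload 3.8 kg.
Tool frame: the origin (TCP) lies at the very end of the fingers, on their centre line; the grasp point (between the pads) lies 19 mm behind it (bot.pinch_z is the distance from the TCP to the grasp point, in m); x points along the fingers, y is the direction in which the jaws open and shut, and the axes are right-handed (so a half turn about x gives the same grasp; the last joint's range is limited). The gripper opens to 85 mm and grips with 20 to 120 N. Pads are 22 mm wide; open, the fingers measure 114 mm over their backs; the gripper's body (76 mm by 85 mm) begins 54 mm behind the grasp point. The pads swing forward as they close: fully open they stand 13 mm farther back than shut.
Start: joints at [-1.312, 0.264, 1.604, -0, 1.274, -0.037], TCP at [0.197, -0.646, 0.231] pointing down, gripper open.
Joint ranges: [-2.63, 2.63], [-0.94, 2.18], [0.31, 2.57], [-1.31, 4.45], [0, 2.66], [-2.55, 2.55]. Speed limits (rad/s): [2.57, 2.57, 3.14, 3.14, 3.14, 3.14].

### API

Orientations are given as a rotation vector (axis times angle).
In Python, from workcell import monitor, imaging, finish_job, bot gives the robot as it stands.
- The arm moves only by the tool jog_arm, never from a script. Its argument "rows" is a list of rows, each a list of 7 numbers: the shift along the tool's x, y, z in m, then the turn, a rotation vector about the tool's x, y, z in rad, then the opening in per cent of the stroke, from 0 (shut) to 100 (fully open). A call has 1 to 20 rows; each row is the pose to reach, as a shift and turn from the pose measured when the call began, along the tool's axes at that moment; what a row does not reach only later rows make up. A row lasts 1/10 s, in which the tool goes at most 50 mm and 8.59 degrees, less where a joint would pass 70% of its speed; a pose out of reach is approached as far as the arm can. A call with a gripper value outside its range is refused whole. The fingers move at their own pace and stop on an object; "force" is the grip in N (left out, the last holds). Time passes only in rows, so rows that repeat a pose let the fingers close. It gives the time, the measured TCP pose, the force and the opening at its end, in the units of the state.
- monitor.read_state(): the state, without advancing time (a new reading comes with each control period).
- imaging.read_camera(name): name is "side" or "top"; returns the picture (400x640x3 uint8, blue, green, red); there is no depth.
- imaging.camera_params(name): a dict with "fx", "fy", "cx", "cy" (pixels), "k1" (the pictures are not rectified: a ray, as slopes to the right and down, at radius r is drawn at 1 + k1 r^2 times it, then the intrinsics apply), "T" (4x4, takes a point from camera to world coordinates). Camera axes: x right, y down, z forward; pixel columns grow to the right and rows downward; lengths in m; the calibration is good to about 2 mm. A picture is of the moment at which its call begins. camera_params takes no time and is no camera call.
- finish_job(): hands the job in, once; it reports no verdict.
The state is a dict: "time": time; "q": joint angles; "joint_vel": joint speeds; "joint_torque": joint torques, N m; "tool_pos": TCP position; "tcp_rot": TCP orientation; "wrist_force": force on the tool from outside, world axes, zero at the start; "torque": the same for the moment, N m; "width": opening from 0.0 (shut) to 1.0 (fully open).
Only numpy, scipy, OpenCV 4.12 (cv2) and the standard library are available. Lean on these libraries where they do the work, as an engineer would, in place of code of your own. Each camera call takes 0.05 s, during which the arm holds its last target. There are 200 camera calls.

### The job

One of the three bolts of the flange is loose: pull the tapping rod up out of its holder and, with the foot of the rod, tap straight down on the bolts in turn, left, middle, right, each firmly enough that a loose one sinks fully (it then stays down). Next hook the rod's foot under the lip of the cap behind the loose bolt, lift that cap about 45 degrees open and finish while holding it up there with the rod, still gripped, so that a colleague can get at the nut. Lift the cap with the rod only, and leave the other two caps shut and the other things on the bench where they are.

Things in the scene. Friction and masses are not known exactly. Their poses are not given: they have to be found in the camera images.
- rod: Loose tapping rod upright in the holder, 190 mm long, about 90 g, round. Origin: centre of the underside of its foot; z runs up the rod. Foot: flat steel disc 28 mm across, 5 mm thick; steel shaft 10 mm across up to 110 mm (14 mm collar from 102 mm); wooden handle 20 mm across from 110 to 190 mm, to be gripped at its middle, 150 mm above the underside, with any yaw.
- holder: Fixed wooden cup, 44 mm across (60 mm at its foot) and 75 mm tall, bore 34 mm across, inner floor at 6 mm, on the dark mat nearer the robot than the flange. Origin: centre of its underside.
- flange: Fixed dark steel plate 114 x 174 x 10 mm on a 2 mm bench mat: three hex bolts in a row, 55 mm apart, along its near edge and behind each a grey nut housing (48 mm long, 44 wide, top at 50 mm) with a hinged cap. Origin: on the plate's underside, under the middle of the middle housing's front face; x points from bolts to housings, away from the robot, y to the left bolt, z up.
- bolt_left: The left hex bolt (seen from the robot), head 21 mm across, at x = -38 mm, y = +55 mm in the flange's frame. Origin: on its axis, 20 mm below the top of the head; the top starts 32 mm above the flange's origin. A tight bolt does not give. The loose one, any one of the three, looks the same but under 2 N it sinks 7 mm to a stop and stays down.
- cap_left (a joint): Hinge of the left cap (behind bolt_left), rad: 0 shut (flat on the housing), grows as it opens, stop at 1.2. The hinge axis lies along the flange's y at x = 48 mm, z = 50 mm in the flange's frame, at the far end of the housing. The cap falls shut by itself from any angle.
- flap_left: The left cap: hinged flat grey cover plate, 64 mm long, 44 mm wide, 4 mm thick, about 80 g. Origin: on the hinge axis at the plate's underside; x points from its lip to the hinge, z is up when shut.
- lip_left (a point): Middle of the free front edge (lip) of the left cap, at the plate's underside, 64 mm from the hinge axis; 50 mm above the flange's origin when shut. The lip overhangs the front of the housing by 16 mm, so the rod's foot can go under it from the bolt's side.
- bolt_middle: The middle hex bolt (seen from the robot), head 21 mm across, at x = -38 mm, y = 0 in the flange's frame. Origin: on its axis, 20 mm below the top of the head; the top starts 32 mm above the flange's origin. A tight bolt does not give. The loose one, any one of the three, looks the same but under 2 N it sinks 7 mm to a stop and stays down.
- cap_middle (a joint): Hinge of the middle cap (behind bolt_middle), rad: 0 shut (flat on the housing), grows as it opens, stop at 1.2. The hinge axis lies along the flange's y at x = 48 mm, z = 50 mm in the flange's frame, at the far end of the housing. The cap falls shut by itself from any angle.
- flap_middle: The middle cap: hinged flat grey cover plate, 64 mm long, 44 mm wide, 4 mm thick, about 80 g. Origin: on the hinge axis at the plate's underside; x points from its lip to the hinge, z is up when shut.
- lip_middle (a point): Middle of the free front edge (lip) of the middle cap, at the plate's underside, 64 mm from the hinge axis; 50 mm above the flange's origin when shut. The lip overhangs the front of the housing by 16 mm, so the rod's foot can go under it from the bolt's side.
- bolt_right: The right hex bolt (seen from the robot), head 21 mm across, at x = -38 mm, y = -55 mm in the flange's frame. Origin: on its axis, 20 mm below the top of the head; the top starts 32 mm above the flange's origin. A tight bolt does not give. The loose one, any one of the three, looks the same but under 2 N it sinks 7 mm to a stop and stays down.
- cap_right (a joint): Hinge of the right cap (behind bolt_right), rad: 0 shut (flat on the housing), grows as it opens, stop at 1.2. The hinge axis lies along the flange's y at x = 48 mm, z = 50 mm in the flange's frame, at the far end of the housing. The cap falls shut by itself from any angle.
- flap_right: The right cap: hinged flat grey cover plate, 64 mm long, 44 mm wide, 4 mm thick, about 80 g. Origin: on the hinge axis at the plate's underside; x points from its lip to the hinge, z is up when shut.
- lip_right (a point): Middle of the free front edge (lip) of the right cap, at the plate's underside, 64 mm from the hinge axis; 50 mm above the flange's origin when shut. The lip overhangs the front of the housing by 16 mm, so the rod's foot can go under it from the bolt's side.
- movement_1: Bystander, loose: a black square clock movement, 56 x 56 x 32 mm. Origin: centre of its underside.
- spring_clamp: Bystander, loose: an orange spring clamp, 111 mm long. Origin: centre of its underside.
- cell_1: Bystander, loose: a battery cell, 27 mm across, 50 mm tall. Origin: centre of its underside.
- parts_tin_2: Bystander, loose: a round grey parts tin, 60 mm across, 26 mm tall. Origin: centre of its underside.
There are look-alikes about, which are no part of the job. Leave any blue or green look-alike of the rod alone.

How it is judged:
By the outcome, as a careful person would: the job done as asked, in the order asked, and still so for the second after the job is handed in, while the arm keeps its last pose, push and grip.
It also fails if it takes over 48 s, if anything falls off the work surface, if the arm or the gripper's body presses on something with over 40 N, if the wrist force passes 120 N, or if a joint passes its speed limit or range.

## Working session

There is one attempt and no reset: what is moved stays moved. The work goes in short steps, Python scripts to look and compute and a tool call to move; the robot and the scene stay as the last step left them, time stands still between calls to the robot, and variables do not carry over. Pictures are saved under pics/ and viewed, about 8 in all and at most 12, crops included, and the job is handed in when it is done.

Besides the shell and the picture viewer there is one more tool, called after "Request:" as name([rows], argument=value, ...), one row to a line, values as JSON. jog_arm: Moves the arm, as the interface text tells. Its arguments: {"type":"object","properties":{"rows":{"type":"array","items":{"type":"array","items":{"type":"number"}}},"force":{"type":"number"}},"required":["rows"]}

```bash
mkdir -p pics
python3 - <<'E'
from workcell import monitor, imaging, bot
import cv2,numpy as np
s=monitor.read_state();print(s)
for n in("top","side"):
    im=imaging.read_camera(n);cv2.imwrite(f"pics/{n}0.png",im);p=imaging.camera_params(n);print(n,{k:(np.round(v,4).tolist() if k=="T" else v) for k,v in p.items()})
print(bot.pinch_z)
E
```

```text
{'time': 0.0, 'q': array([-1.31191282e+00,  2.64730944e-01,  1.60537724e+00, -1.75158448e-05,
        1.27370893e+00, -3.68954516e-02]), 'joint_vel': array([ 0.00216708, -0.00170594, -0.00132107, -0.00196536, -0.00070296,
        0.00255543]), 'joint_torque': array([ 7.65437799e-04, -5.15109622e+01, -3.67317867e+01,  5.42962795e-06,
        1.29758994e-02, -3.00544230e-06]), 'tool_pos': array([ 0.19655962, -0.64497833,  0.22997525]), 'tcp_rot': array([ 2.0630675 ,  0.30970029, -2.06361622]), 'wrist_force': array([-0.08751277,  0.44048538,  0.35564987]), 'torque': array([-0.06211834,  0.02792681, -0.00455346]), 'width': 0.99981414926291}
top {'fx': 399.42539020652066, 'fy': 399.42539020652066, 'cx': 320.1502000589529, 'cy': 193.60487018966765, 'k1': -0.09876713283511636, 'T': [[0.0001, -0.9957, 0.0931, 0.3276], [-1.0, -0.0001, -0.0001, -0.2092], [0.0002, -0.0931, -0.9957, 0.926], [0.0, 0.0, 0.0, 1.0]]}
side {'fx': 391.318761723345, 'fy': 391.318761723345, 'cx': 316.48002451632766, 'cy': 199.18941906604897, 'k1': -0.07125254457356557, 'T': [[-0.9698, -0.1421, 0.1982, 0.2069], [-0.2433, 0.5046, -0.8284, 0.6404], [0.0177, -0.8516, -0.5239, 0.5771], [0.0, 0.0, 0.0, 1.0]]}
0.0187
```

View pics/top0.png

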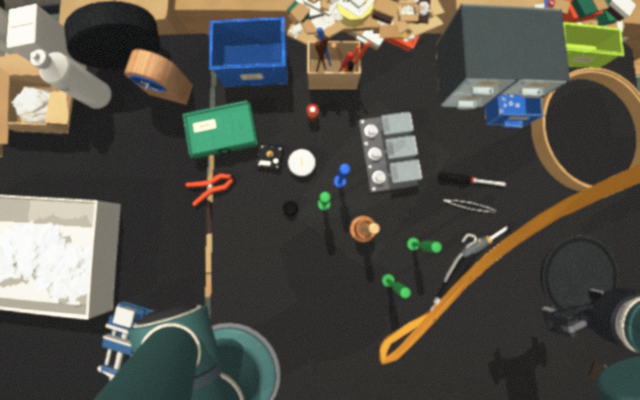

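View pics/side0.png

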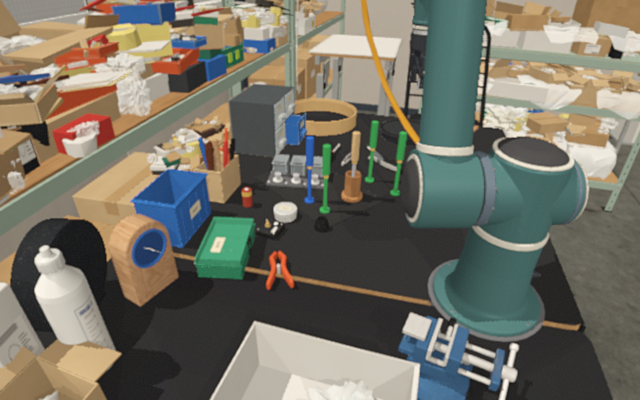

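Candidates for the rod, in the top view: the wooden handle in the wooden cup (364,229), the blue one (343,173), and green ones at (324,200), (425,245) and (397,287). I choose the wooden one. Next is a close crop to check that.

```bash
cat > h.py <<'E'
import numpy as np,cv2
from workcell import imaging,monitor
from scipy.spatial.transform import Rotation as R
P={n:imaging.camera_params(n) for n in("top","side")}
def ray(n,u,v):
    p=P[n]; d=np.array([(u-p["cx"])/p["fx"],(v-p["cy"])/p["fy"]]); s=d.copy()
    for _ in range(20): s=d/(1+p["k1"]*(s@s))
    T=np.array(p["T"]); return T[:3,3],T[:3,:3]@np.array([s[0],s[1],1])
def onz(n,u,v,z):
    o,d=ray(n,u,v); return o+d*(z-o[2])/d[2]
def proj(n,X):
    p=P[n];T=np.array(p["T"]);c=T[:3,:3].T@(np.array(X)-T[:3,3]);s=c[:2]/c[2];s=s*(1+p["k1"]*(s@s))
    return np.array([s[0]*p["fx"]+p["cx"],s[1]*p["fy"]+p["cy"]])
def tri(a,b):
    (o1,d1),(o2,d2)=ray("top",*a),ray("side",*b)
    t=np.linalg.lstsq(np.c_[d1,-d2],o2-o1,rcond=None)[0]
    p,q=o1+t[0]*d1,o2+t[1]*d2; return (p+q)/2,np.linalg.norm(p-q)
def crop(n,im,x0,y0,x1,y1,k):
    return cv2.resize(im[y0:y1,x0:x1],None,fx=k,fy=k,interpolation=cv2.INTER_CUBIC)
E
python3 - <<'E'
from h import *
a=crop("top",cv2.imread("pics/top0.png"),340,100,440,250,4)
b=crop("side",cv2.imread("pics/side0.png"),260,120,360,210,4)
o=np.zeros((600,800,3),np.uint8);o[:a.shape[0],:400]=a;o[:b.shape[0],400:800]=b;cv2.imwrite("pics/c1.png",o)
E
```

```text
(no output)
```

View pics/c1.png

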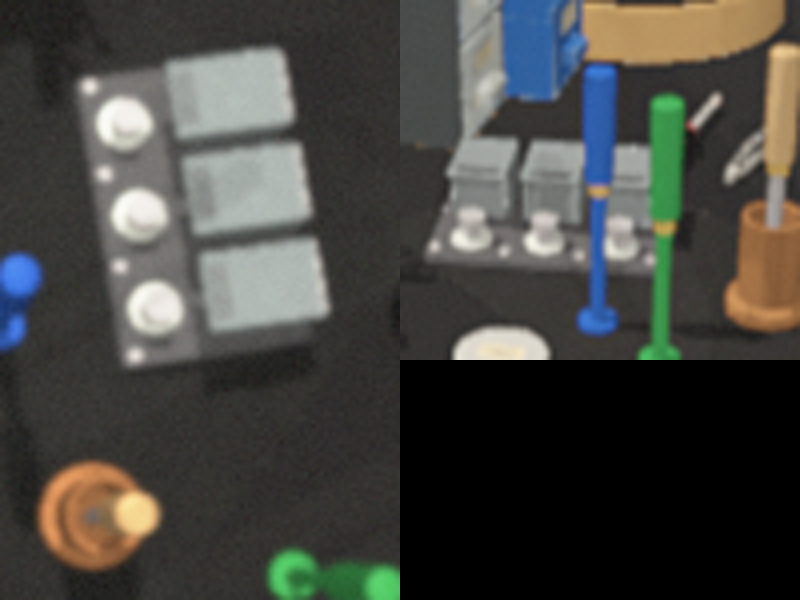

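The crop shows the wooden-handled rod in its wooden cup, with the handle top at about (374,228) in the top view and (456,131) in the side view. The three bolts have grey caps to their right, and flange x points along world −y, so the left bolt is the upper one in the image. Next I measure.

Run:
```python
from h import *
im=cv2.imread("pics/top0.png");hsv=cv2.cvtColor(im,cv2.COLOR_BGR2HSV)
g=im.max(2).astype(int)
k=8
roi=cv2.resize(im[100:200,340:440],None,fx=k,fy=k,interpolation=cv2.INTER_CUBIC)
gr=cv2.cvtColor(roi,cv2.COLOR_BGR2GRAY)
def px(c): return np.array(c)/k+np.array([340,100])-0.5+0.5/k
W=[]
for name,lo,hi,amin in(("bolt",195,256,300),("cap",115,195,8000)):
    m=((gr>=lo)&(gr<hi)).astype(np.uint8)*255
    if name=="cap": m=cv2.morphologyEx(m,cv2.MORPH_OPEN,np.ones((25,25)))
    for c in cv2.findContours(m,cv2.RETR_EXTERNAL,cv2.CHAIN_APPROX_NONE)[0]:
        if cv2.contourArea(c)<amin: continue
        r=cv2.minAreaRect(c); b=[onz("top",*px(p),0.056 if name=="cap" else .034)[:2] for p in cv2.boxPoints(r)]
        ce=onz("top",*px(r[0]),0.056 if name=="cap" else .034)
        print(name,cv2.contourArea(c),px(r[0]).round(1),ce.round(4),[round(float(np.linalg.norm(b[i]-b[i-1])),4) for i in range(4)],np.round(b,4).tolist())
# wood
m=cv2.inRange(hsv,(5,70,90),(28,255,255))[200:250,335:390]
n,l,st,ce=cv2.connectedComponentsWithStats(m);print(st,ce+[335,200])
ims=cv2.imread("pics/side0.png");hs=cv2.cvtColor(ims,cv2.COLOR_BGR2HSV)
for r in (226,228,230): print(r,im[r,366:384].tolist())
ms=cv2.inRange(hs,(5,50,90),(30,255,255))
for v in range(128,206,4): 
    x=np.where(ms[v,335:375])[0]+335; print(v,(x.min(),x.max()) if len(x) else None)
```

```text
bolt 302.5 [373.3 188.3] [ 0.4229 -0.329   0.034 ] [0.0054, 0.0056, 0.0054, 0.0056] [[0.4228, -0.3251], [0.4268, -0.3291], [0.423, -0.3329], [0.419, -0.3289]]
bolt 7836.0 [378.  176.2] [ 0.4505 -0.34    0.034 ] [0.0272, 0.0294, 0.0273, 0.0294] [[0.4582, -0.3217], [0.4686, -0.3492], [0.4429, -0.3584], [0.4326, -0.3309]]
bolt 6496.0 [373.8 152.2] [ 0.5054 -0.3312  0.034 ] [0.024, 0.03, 0.0241, 0.03] [[0.5117, -0.3132], [0.522, -0.3414], [0.4991, -0.3491], [0.4889, -0.321]]
bolt 358.0 [365.7 143. ] [ 0.5267 -0.313   0.034 ] [0.0061, 0.0063, 0.0061, 0.0063] [[0.5297, -0.3099], [0.5298, -0.3162], [0.5237, -0.3161], [0.5236, -0.3098]]
bolt 7627.0 [370.  129.9] [ 0.5572 -0.3233  0.034 ] [0.0273, 0.0301, 0.0274, 0.03] [[0.5599, -0.3035], [0.5773, -0.328], [0.5545, -0.3432], [0.5372, -0.3187]]
bolt 328.0 [362.  121.3] [ 0.5774 -0.3052  0.034 ] [0.0059, 0.006, 0.0059, 0.006] [[0.5803, -0.3023], [0.5804, -0.3083], [0.5745, -0.3082], [0.5744, -0.3022]]
cap 38861.5 [405.2 170.7] [ 0.4597 -0.3974  0.056 ] [0.0466, 0.0705, 0.0468, 0.0701] [[0.478, -0.3599], [0.4881, -0.4296], [0.4415, -0.4349], [0.
[... 1444 characters left out ...]
, 66, 80], [46, 52, 53], [46, 50, 51], [48, 50, 51]]
128 (np.int64(335), np.int64(353))
132 (np.int64(335), np.int64(360))
136 (np.int64(352), np.int64(360))
140 (np.int64(351), np.int64(360))
144 (np.int64(351), np.int64(359))
148 (np.int64(351), np.int64(374))
152 (np.int64(350), np.int64(359))
156 (np.int64(350), np.int64(358))
160 (np.int64(351), np.int64(358))
164 (np.int64(356), np.int64(356))
168 None
172 (np.int64(345), np.int64(360))
176 (np.int64(345), np.int64(361))
180 (np.int64(345), np.int64(360))
184 (np.int64(344), np.int64(360))
188 (np.int64(344), np.int64(359))
192 (np.int64(341), np.int64(361))
196 (np.int64(341), np.int64(362))
200 (np.int64(344), np.int64(360))
204 None
```

```bash
cat >> h.py <<'E'
xf=np.array([.151,-.9885,0]);yf=np.array([.9885,.151,0]);O=np.array([.5121,-.3720,.002])
def F(x,y,z): return O+xf*x+yf*y+np.array([0,0,z])
E
python3 - <<'E'
from h import *
s=monitor.read_state();M=R.from_rotvec(s["tcp_rot"]).as_matrix();print(M.round(3))
im=cv2.imread("pics/top0.png").astype(int);hs=cv2.imread("pics/side0.png").astype(int)
# handle top: very bright wood
m=((im[...,2]>190)&(im[...,1]>140))[215:242,362:385].astype(np.uint8)
ys,xs=np.nonzero(m);c=(xs.mean()+362,ys.mean()+215);print("handle top",c,len(xs),onz("top",*c,.198))
for v in(132,134,136,138):
    r=hs[v,345:366,1]; w=np.clip(r-90,0,None);print(v,r.tolist())
for b in((356.3,132.),(356.2,133)):print(tri(c,b))
for q in((.328,-.305,.077),(.328,-.305,.198)):print(proj("top",q),proj("side",q))
# cup in top by bounding at rim/foot
hsv=cv2.cvtColor(im.astype(np.uint8),cv2.COLOR_BGR2HSV)
mm=cv2.inRange(hsv,(5,70,70),(28,255,255));x0=[np.where(mm[v,340:390])[0][[0,-1]]+340 for v in range(216,243,3)];print(x0)
for n,u,v in(("blue",341,182),("g1",326,209),("g2",413,244),("g3",388,279)):print(n,onz("top",u,v,.005))
for n,b in(("L",55),("M",0),("R",-55)):print(n,F(-38,0,32)+yf*b/1000-F(0,0,0)*0 if 0 else (F(-.038,b/1000,.032)).round(4),proj("top",F(-.038,b/1000,.032)),proj("side",F(-.038,b/1000,.032)),proj("side",F(-.016,b/1000,.054)))
# overlay
A=cv2.imread("pics/top0.png");B=cv2.imread("pics/side0.png")
def draw(n,I,k,x0,y0,x1,y1):
    C=crop(n,I,x0,y0,x1,y1,k)
    for b in(.055,0,-.055):
        for p,col in((F(-.038,b,.032),(0,0,255)),):
            cv2.circle(C,tuple(((proj(n,p)-[x0,y0]+.5)*k).astype(int)),3,col,-1)
        for z,col in((.054,(0,255,0)),):
            pts=np.array([(proj(n,F(x,b+y,z))-[x0,y0]+.5)*k for x,y in((-.016,.022),(.048,.022),(.048,-.022),(-.016,-.022))]).astype(int);cv2.polylines(C,[pts],True,col,1)
    pts=np.array([(proj(n,F(x,y,.010))-[x0,y0]+.5)*k for x,y in((-.06,.087),(.054,.087),(.054,-.087),(-.06,-.087))]).astype(int);cv2.polylines(C,[pts],True,(255,0,255),1)
    return C
a=draw("top",A,5,345,100,425,200);b=draw("side",B,5,264,150,344,190)
o=np.zeros((520,800,3),np.uint8);o[:500,:400]=a;o[:200,400:]=b
cv2.imwrite("pics/c2.png",o)
E
```

```text
[[-0.001  0.291 -0.957]
 [ 0.002 -0.957 -0.291]
 [-1.    -0.002 -0.   ]]
handle top (np.float64(373.3636363636364), np.float64(227.92045454545453)) 88 [ 0.33291427 -0.30620485  0.198     ]
132 [90, 74, 67, 54, 47, 48, 55, 104, 165, 193, 193, 187, 185, 181, 155, 96, 51, 49, 51, 51, 55]
134 [50, 50, 53, 51, 49, 50, 61, 115, 166, 179, 180, 174, 164, 156, 142, 105, 61, 48, 51, 54, 54]
136 [50, 51, 55, 52, 52, 48, 64, 116, 160, 168, 163, 152, 143, 142, 130, 91, 54, 52, 53, 52, 49]
138 [54, 51, 54, 52, 47, 51, 74, 126, 163, 168, 159, 148, 145, 144, 132, 83, 51, 48, 53, 54, 51]
(array([ 0.33221708, -0.3061708 ,  0.19896722]), np.float64(0.0013930415205722954))
(array([ 0.33228712, -0.3065525 ,  0.19605245]), np.float64(0.0012949236533889852))
[365.24911312 230.67888119] [354.40464341 174.18234286]
[372.73054313 230.62849832] [357.54966559 132.68178552]
[array([356, 369]), array([352, 373]), array([350, 376]), array([349, 379]), array([349, 380]), array([349, 379]), array([350, 376]), array([352, 374]), array([355, 370])]
blue [ 0.44077762 -0.25778135  0.005     ]
g1 [ 0.37801186 -0.22285502  0.005     ]
g2 [ 0.29706055 -0.42337076  0.005     ]
g3 [ 0.21754082 -0.36456252  0.005     ]
L [ 0.5607 -0.3261  0.034 ] [371.20750925 128.43765319] [276.69028602 173.63862966] [277.77112354 163.65572672]
M [ 0.5064 -0.3344  0.034 ] [375.21316289 151.81352459] [295.12957509 174.73930445] [296.09647338 164.71050002]
R [ 0.452  -0.3427  0.034 ] [379.23190395 175.52776971] [313.71562645 175.85621365] [314.56621099 165.78419609]
```

View pics/c2.png

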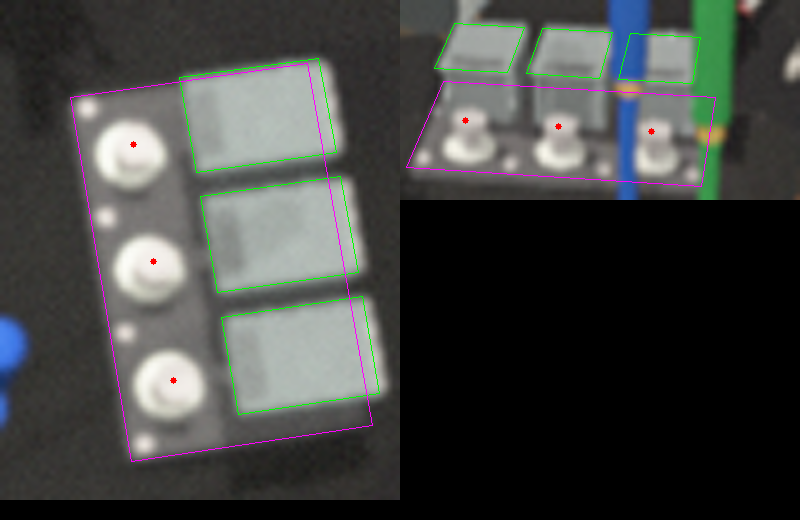

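The overlay matches the bolts, caps and plate to about 1 mm. The rod is at (0.3325, −0.306), with its top at z = 0.198, as expected. Moving above it.

Request:
jog_arm([
  [0,-0.05,-0.04,0.143,0,0,100],
  [0,-0.1,-0.08,0.143,0,0,100],
  [0,-0.14,-0.112,0.143,0,0,100],
  [0,-0.18,-0.144,0.143,0,0,100],
  [0,-0.22,-0.176,0.143,0,0,100],
  [0,-0.26,-0.208,0.143,0,0,100],
  [0,-0.285,-0.229,0.143,0,0,100],
  [0,-0.285,-0.229,0.143,0,0,100],
  [0,-0.285,-0.229,0.143,0,0,100],
  [0,-0.285,-0.229,0.143,0,0,100],
  [0,-0.285,-0.229,0.143,0,0,100],
  [0,-0.285,-0.229,0.143,0,0,100],
])

```text
time: 1.3
tool_pos: [0.3321, -0.3067, 0.2305]
tcp_rot: [2.143, 0.165, -2.145]
wrist_force: [1.0, 0.2, -0.6]
width: 1.0
```

```bash
cat >> h.py <<'E'
O[0]-=.001
def to(target):
    s=monitor.read_state();M=R.from_rotvec(s["tcp_rot"]).as_matrix()
    print(s["time"],s["tool_pos"].round(4),"F",s["wrist_force"].round(2),"w",round(float(s["width"]),3),"x",M[:,0].round(4),"y",M[:,1].round(4),"-> tool shift",(M.T@(np.array(target)-s["tool_pos"])).round(4))
    # turn to exact: x down, y along xf
    D=np.c_[[0,0,-1.],xf,np.cross([0,0,-1.],xf)];print("turn",R.from_matrix(M.T@D).as_rotvec().round(4))
E
python3 -c "
from h import *
to([.3325,-.3062,.139])"
```

```text
1.3 [ 0.3321 -0.3067  0.2305] F [ 0.95  0.25 -0.6 ] w 1.0 x [-9.e-04  2.e-03 -1.e+00] y [ 0.1506 -0.9886 -0.0022] -> tool shift [ 0.0915 -0.0002 -0.0005]
turn [-0.0004  0.0006  0.0022]
```

Request:
jog_arm([
  [0.025,0,0,0,0,0,100],
  [0.05,0,0,0,0,0,100],
  [0.07,0,0,0,0,0.002,100],
  [0.0915,0,0,0,0,0.002,100],
  [0.0915,0,0,0,0,0.002,100],
  [0.0915,0,0,0,0,0.002,0],
  [0.0915,0,0,0,0,0.002,0],
  [0.0915,0,0,0,0,0.002,0],
  [0.0915,0,0,0,0,0.002,0],
  [0.0915,0,0,0,0,0.002,0],
  [0.0915,0,0,0,0,0.002,0],
  [0.0915,0,0,0,0,0.002,0],
  [0.0915,0,0,0,0,0.002,0],
], force=60)

```text
time: 2.6
tool_pos: [0.3327, -0.3071, 0.1401]
tcp_rot: [2.143, 0.161, -2.141]
wrist_force: [-0.6, -0.6, 6.0]
width: 0.219
```

```bash
python3 -c "
from h import *
to([.3325,-.3062,.280])
im=imaging.read_camera('side');cv2.imwrite('pics/s1.png',im)"
```

```text
2.6 [ 0.3327 -0.3071  0.1401] F [-0.65 -0.57  6.05] w 0.219 x [ 8.0e-04 -1.4e-03 -1.0e+00] y [ 0.1507 -0.9886  0.0015] -> tool shift [-0.1399 -0.0007  0.    ]
turn [-0.0003 -0.0006 -0.0015]
```

Request:
jog_arm([
  [-0.02,0,0,0,0,0,0],
  [-0.05,0,0,0,0,0,0],
  [-0.08,0,0,0,0,0,0],
  [-0.11,0,0,0,0,0,0],
  [-0.13,0,0,0,0,0,0],
  [-0.13,0,0,0,0,0,0],
  [-0.13,0,0,0,0,0,0],
])

```text
time: 3.35
tool_pos: [0.3324, -0.3066, 0.2693]
tcp_rot: [2.143, 0.161, -2.142]
wrist_force: [0.0, -0.2, -1.1]
width: 0.218
```

Run:
```python
from h import *
B=F(-.038,.055,.032)
to([*B[:2],.270])
a=imaging.read_camera('side');b=imaging.read_camera('top')
A=crop('s',a,270,60,390,210,4);Bq=crop('t',b,320,160,400,260,4)
o=np.zeros((600,800,3),np.uint8);o[:600,:480]=A;o[:400,480:800]=Bq;cv2.imwrite('pics/c3.png',o)
```

```text
3.35 [ 0.3324 -0.3066  0.2693] F [ 0.02 -0.23 -1.14] w 0.218 x [ 4.e-04 -9.e-04 -1.e+00] y [ 0.1508 -0.9886  0.001 ] -> tool shift [-0.0006  0.0536 -0.2218]
turn [-0.0002 -0.0002 -0.001 ]
```

View pics/c3.png

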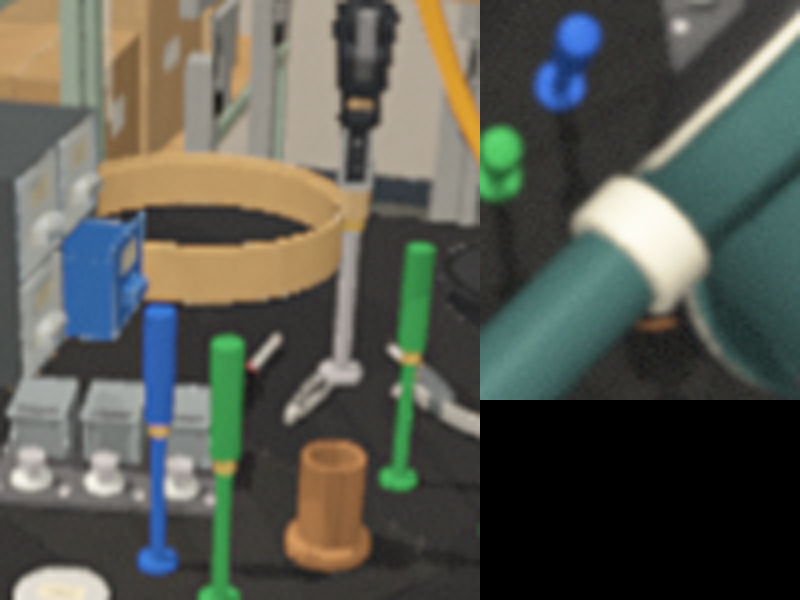

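The picture shows the wooden-handled rod out of its cup, held upright, with its foot at side-view pixel (355,153). Now to above the left bolt.

Request:
jog_arm([
  [0,0.008,-0.035,0,0,0,0],
  [0,0.018,-0.075,0,0,0,0],
  [0,0.028,-0.115,0,0,0,0],
  [0,0.038,-0.155,0,0,0,0],
  [0,0.047,-0.195,0,0,0,0],
  [0,0.0535,-0.2215,0,0,0,0],
  [0,0.0535,-0.2215,0,0,0,0],
  [0.04,0.0535,-0.2215,0,0,0,0],
  [0.075,0.0535,-0.2215,0,0,0,0],
  [0.075,0.0535,-0.2215,0,0,0,0],
  [0.075,0.0535,-0.2215,0,0,0,0],
])

```text
time: 4.55
tool_pos: [0.557, -0.3247, 0.1908]
tcp_rot: [2.139, 0.166, -2.15]
wrist_force: [1.4, -0.3, -0.3]
width: 0.217
```

Run:
```python
from h import *
B=F(-.038,.055,.032)
to([*B[:2],.034+.132])
s=monitor.read_state();t=s["tool_pos"]
a=imaging.read_camera('side');b=imaging.read_camera('top')
for n in('side','top'):print(n,proj(n,t+[0,0,-.1313]),proj(n,t+[0,0,-.1263]),proj(n,B))
A=crop('s',a,250,110,330,190,5);Bq=crop('t',b,340,90,420,190,5)
o=np.zeros((500,800,3),np.uint8);o[:400,:400]=A;o[:500,400:800]=Bq;cv2.imwrite('pics/c4.png',o)
```

```text
4.55 [ 0.557  -0.3247  0.1908] F [ 1.39 -0.33 -0.29] w 0.217 x [-0.0054  0.0034 -1.    ] y [ 0.1505 -0.9886 -0.0042] -> tool shift [ 0.0248  0.0019 -0.0026]
turn [-0.0005  0.0048  0.0042]
side [277.43972799 166.26625978] [277.38220772 164.72915856] [277.01113067 173.682014  ]
top [372.06705267 127.14336916] [372.35782557 126.5609846 ] [371.21445354 128.8640165 ]
```

View pics/c4.png

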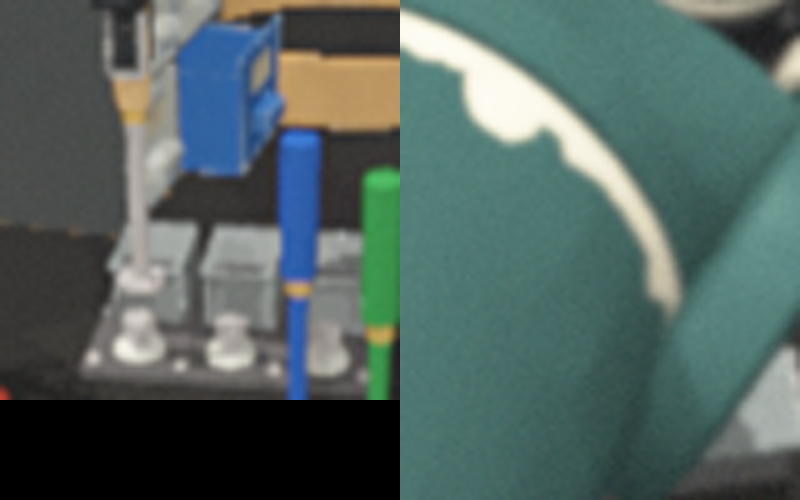

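Foot sits over the left bolt as planned: foot at (278,166), head at (278,175) in the side view. Tapping down in small steps.

Request:
jog_arm([
  [0,0.002,-0.0026,0,0.005,0.004,0],
  [0.008,0.002,-0.0026,0,0.005,0.004,0],
  [0.016,0.002,-0.0026,0,0.005,0.004,0],
  [0.02,0.002,-0.0026,0,0.005,0.004,0],
  [0.023,0.002,-0.0026,0,0.005,0.004,0],
  [0.025,0.002,-0.0026,0,0.005,0.004,0],
  [0.027,0.002,-0.0026,0,0.005,0.004,0],
  [0.027,0.002,-0.0026,0,0.005,0.004,0],
])

```text
time: 5.45
tool_pos: [0.562, -0.3276, 0.1671]
tcp_rot: [2.147, 0.158, -2.135]
wrist_force: [-0.3, -0.0, -0.8]
width: 0.217
```

Request:
jog_arm([
  [0.002,0,0,0,0,0,0],
  [0.004,0,0,0,0,0,0],
  [0.004,0,0,0,0,0,0],
])

```text
time: 5.75
tool_pos: [0.5632, -0.3281, 0.166]
tcp_rot: [2.149, 0.156, -2.132]
wrist_force: [-2.0, 0.9, 7.5]
width: 0.215
```

```bash
python3 -c "
from h import *
B=F(-.038,.055,.032)
to([*B[:2],.160])"
```

```text
5.75 [ 0.5632 -0.3281  0.166 ] F [-2.01  0.94  7.53] w 0.215 x [ 0.0084 -0.0048 -1.    ] y [ 0.1506 -0.9886  0.006 ] -> tool shift [ 0.0059 -0.0026  0.0032]
turn [-0.0004 -0.0076 -0.006 ]
```

Request:
jog_arm([
  [0.003,-0.0015,0.002,0,-0.007,-0.006,0],
  [0.006,-0.0015,0.002,0,-0.007,-0.006,0],
  [0.006,-0.0015,0.002,0,-0.007,-0.006,0],
  [0.006,-0.0015,0.002,0,-0.007,-0.006,0],
])

```text
time: 6.15
tool_pos: [0.5637, -0.3284, 0.1658]
tcp_rot: [2.148, 0.157, -2.133]
wrist_force: [-0.5, 1.3, 15.4]
width: 0.22
```

Left bolt is tight: 15 N and no give. Raise, then the middle one.

Request:
jog_arm([
  [-0.012,0,0,0,0,0,0],
  [-0.03,0,0,0,-0.004,-0.003,0],
  [-0.03,0,0.02,0,-0.007,-0.006,0],
  [-0.03,0,0.045,0,-0.007,-0.006,0],
  [-0.03,-0.0015,0.0575,0,-0.007,-0.006,0],
  [-0.03,-0.0015,0.0575,0,-0.007,-0.006,0],
  [-0.03,-0.0015,0.0575,0,-0.007,-0.006,0],
  [-0.03,-0.0015,0.0575,0,-0.007,-0.006,0],
])

```text
time: 6.95
tool_pos: [0.5072, -0.3355, 0.1955]
tcp_rot: [2.143, 0.163, -2.143]
wrist_force: [0.3, 0.4, -1.1]
width: 0.216
```

```bash
cat > chk.py <<'E'
from h import *
import sys
b=float(sys.argv[1]);B=F(-.038,b,.032);to([*B[:2],.160])
s=monitor.read_state();t=s["tool_pos"];x=R.from_rotvec(s["tcp_rot"]).as_matrix()[:,0]
f=t+x*.1313;print("foot",f.round(4),"bolt",B.round(4))
a=imaging.read_camera('side');im=crop('s',a,250,110,350,190,6)
for p,c in((f,(0,0,255)),(B,(0,255,0))):cv2.circle(im,tuple(((proj('side',p)-[250,110]+.5)*6).astype(int)),3,c,-1)
cv2.imwrite(f'pics/{sys.argv[2]}.png',im)
E
python3 chk.py 0 m1
```

```text
6.95 [ 0.5072 -0.3355  0.1955] F [ 0.34  0.36 -1.05] w 0.216 x [ 2.e-04  1.e-03 -1.e+00] y [ 1.507e-01 -9.886e-01 -9.000e-04] -> tool shift [ 0.0355 -0.0013  0.0017]
turn [-0.0003 -0.0003  0.0009]
foot [ 0.5072 -0.3354  0.0642] bolt [ 0.5054 -0.3344  0.034 ]
```

View pics/m1.png

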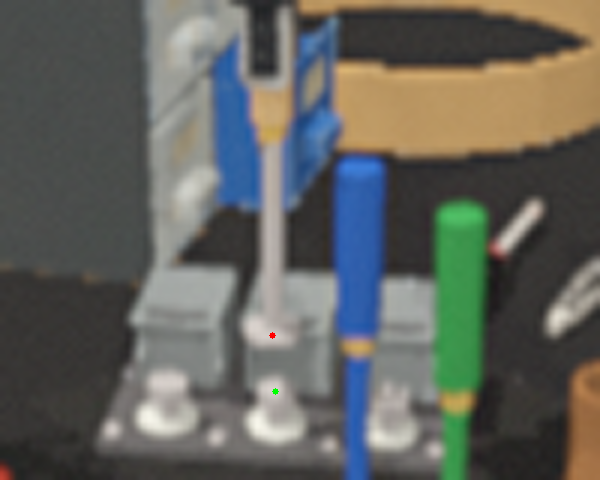

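The foot is over the middle bolt: foot at crop (270,333), head at crop (274,390). Tapping it.

Request:
jog_arm([
  [0.01,-0.001,0.0015,0,0,0,0],
  [0.02,-0.001,0.0015,0,0,0,0],
  [0.025,-0.001,0.0015,0,0,0,0],
  [0.028,-0.001,0.0015,0,0,0,0],
  [0.031,-0.001,0.0015,0,0,0,0],
  [0.034,-0.001,0.0015,0,0,0,0],
  [0.034,-0.001,0.0015,0,0,0,0],
  [0.034,-0.001,0.0015,0,0,0,0],
])

```text
time: 7.8
tool_pos: [0.5065, -0.3347, 0.1657]
tcp_rot: [2.145, 0.163, -2.141]
wrist_force: [-3.9, 4.0, 18.7]
width: 0.216
```

Middle bolt is tight: 18.7 N and no give at the same height. Now the right one.

Request:
jog_arm([
  [-0.015,0,0,0,0,0,0],
  [-0.03,0,0,0,0,0,0],
  [-0.03,0,0.02,0,0,0,0],
  [-0.03,0,0.045,0,0,0,0],
  [-0.03,0,0.055,0,0,0,0],
  [-0.03,0,0.055,0,0,0,0],
  [-0.03,0,0.055,0,0,0,0],
  [-0.03,0,0.055,0,0,0,0],
])

```text
time: 8.6
tool_pos: [0.4529, -0.343, 0.1958]
tcp_rot: [2.146, 0.163, -2.14]
wrist_force: [-0.1, 0.3, -0.8]
width: 0.22
```

```bash
python3 chk.py -.055 r1
```

```text
8.6 [ 0.4529 -0.343   0.1958] F [-0.09  0.27 -0.8 ] w 0.22 x [ 2.8e-03  5.0e-04 -1.0e+00] y [ 0.151  -0.9885 -0.    ] -> tool shift [ 0.0357 -0.0006  0.0019]
turn [ 0.     -0.0029  0.    ]
foot [ 0.4533 -0.343   0.0645] bolt [ 0.451  -0.3427  0.034 ]
```

Request:
jog_arm([
  [0.01,0,0.0018,0,-0.003,0,0],
  [0.02,0,0.0018,0,-0.003,0,0],
  [0.025,0,0.0018,0,-0.003,0,0],
  [0.028,0,0.0018,0,-0.003,0,0],
  [0.031,0,0.0018,0,-0.003,0,0],
  [0.034,0,0.0018,0,-0.003,0,0],
  [0.034,0,0.0018,0,-0.003,0,0],
  [0.034,0,0.0018,0,-0.003,0,0],
])

```text
time: 9.45
tool_pos: [0.4513, -0.3434, 0.1618]
tcp_rot: [2.142, 0.163, -2.142]
wrist_force: [-0.3, -0.2, -0.2]
width: 0.217
```

The right bolt is sinking, so it is the loose one. Pressing it to its stop.

Request:
jog_arm([
  [0.002,0,0,0,0,0,0],
  [0.004,0,0,0,0,0,0],
  [0.006,0,0,0,0,0,0],
  [0.007,0,0,0,0,0,0],
  [0.007,0,0,0,0,0,0],
  [0.007,0,0,0,0,0,0],
])

```text
time: 10.05
tool_pos: [0.4528, -0.3443, 0.159]
tcp_rot: [2.145, 0.16, -2.138]
wrist_force: [-2.8, 3.4, 16.3]
width: 0.223
```

The right bolt went down to its stop: 6.8 mm lower, 16 N. Raise to between bolt and lip, and slide under the right lip.

Request:
jog_arm([
  [-0.006,0,0,0,0,0,0],
  [-0.0125,0,0,0,0,0,0],
  [-0.0125,0,0,0,0,0,0],
  [-0.0125,0,0,0,0,0,0],
])

```text
time: 10.45
tool_pos: [0.4527, -0.3442, 0.1712]
tcp_rot: [2.145, 0.16, -2.138]
wrist_force: [0.2, -0.3, -1.3]
width: 0.221
```

```bash
python3 -c "
from h import *
to([*F(-.024,-.055,0)[:2],.1715])"
```

```text
10.45 [ 0.4527 -0.3442  0.1712] F [ 0.23 -0.28 -1.3 ] w 0.221 x [ 0.0033 -0.0024 -1.    ] y [ 0.1511 -0.9885  0.0028] -> tool shift [-0.0003  0.0123  0.0014]
turn [ 0.0001 -0.0029 -0.0028]
```

Request:
jog_arm([
  [0,0.004,0.0015,0,-0.003,-0.003,0],
  [0,0.008,0.0015,0,-0.003,-0.003,0],
  [0,0.0123,0.0015,0,-0.003,-0.003,0],
  [0,0.0123,0.0015,0,-0.003,-0.003,0],
  [0,0.0123,0.0015,0,-0.003,-0.003,0],
])

```text
time: 10.95
tool_pos: [0.453, -0.3567, 0.171]
tcp_rot: [2.143, 0.163, -2.143]
wrist_force: [1.0, 0.7, -0.1]
width: 0.217
```

Run:
```python
from h import *
to([*F(-.024,-.055,0)[:2],.1715])
s=monitor.read_state();t=s["tool_pos"];f=t+R.from_rotvec(s["tcp_rot"]).as_matrix()[:,0]*.132
a=imaging.read_camera('side');b=imaging.read_camera('top')
A=crop('s',a,270,110,350,200,6)
for p,c in((f,(0,0,255)),(F(-.016,-.055,.05),(0,255,0))):cv2.circle(A,tuple(((proj('side',p)-[270,110]+.5)*6).astype(int)),2,c,-1)
Bq=crop('t',b,360,120,440,200,4)
o=np.zeros((540,800,3),np.uint8);o[:540,:480]=A;o[:320,480:800]=Bq;cv2.imwrite('pics/c5.png',o)
```

```text
10.95 [ 0.453  -0.3567  0.171 ] F [ 1.04  0.74 -0.13] w 0.217 x [-3.e-04  5.e-04 -1.e+00] y [ 1.508e-01 -9.886e-01 -5.000e-04] -> tool shift [-0.0005 -0.0001 -0.0001]
turn [-0.0003  0.0003  0.0005]
```

View pics/c5.png

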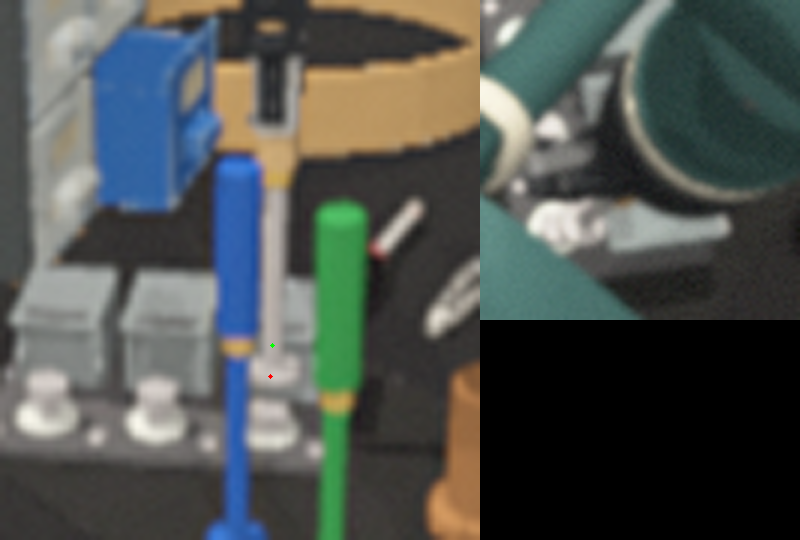

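The foot sits under the front of the right lip: foot at crop (273,370), lip at crop (272,345). Lifting along the cap's arc, first to about 30 degrees.

Request:
jog_arm([
  [-0.004,0,0,0,0,0,0],
  [-0.008,0,0,0,0,0,0],
  [-0.012,0.0003,0,0,0,0,0],
  [-0.016,0.0006,0,0,0,0,0],
  [-0.0195,0.0014,0,0,0,0,0],
  [-0.023,0.0022,0,0,0,0,0],
  [-0.0265,0.0035,0,0,0,0,0],
  [-0.0295,0.0047,0,0,0,0,0],
  [-0.033,0.0066,0,0,0,0,0],
  [-0.0365,0.0086,0,0,0,0,0],
  [-0.0365,0.0086,0,0,0,0,0],
  [-0.0365,0.0086,0,0,0,0,0],
])

```text
time: 12.25
tool_pos: [0.4544, -0.3653, 0.2077]
tcp_rot: [2.143, 0.163, -2.143]
wrist_force: [1.0, 0.5, -1.2]
width: 0.219
```

```bash
cat > cap.py <<'E'
from h import *
import sys
th=np.radians(float(sys.argv[1]));c,s_=np.cos(th),np.sin(th)
to([*F(.040-.064*c,-.055,0)[:2],.129+.050+.064*s_-.006*np.tan(th)])
a=imaging.read_camera('side');b=imaging.read_camera('top')
def dr(n,I,x0,y0,x1,y1,k):
    C=crop(n,I,x0,y0,x1,y1,k)
    pts=np.array([(proj(n,F(.048-r*c,-.055+y,.05+r*s_))-[x0,y0]+.5)*k for r,y in((0,-.022),(.064,-.022),(.064,.022),(0,.022))]).astype(int)
    for p in pts: cv2.circle(C,tuple(int(v) for v in p),2,(0,0,255),-1)
    return C
o=np.zeros((540,800,3),np.uint8);o[:540,:480]=dr('side',a,270,110,350,200,6);o[:400,480:800]=dr('top',b,370,130,434,210,5);cv2.imwrite(f'pics/{sys.argv[2]}.png',o)
E
python3 cap.py 30 c6
```

```text
12.25 [ 0.4544 -0.3653  0.2077] F [ 1.04  0.46 -1.19] w 0.219 x [ 0.  0. -1.] y [ 0.1509 -0.9885 -0.    ] -> tool shift [ 0.0002 -0.0002 -0.0001]
turn [-0.0001 -0.      0.    ]
```

View pics/c6.png

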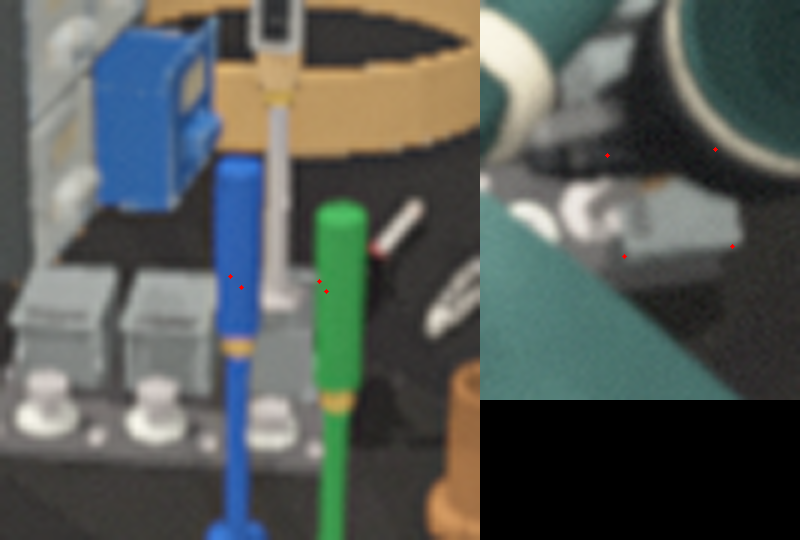

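The top crop shows the cap foreshortened: its lower edge runs from (628,255) to (738,242), matching the 30° prediction, and its shadow has come away from it. On to 45°.

Request:
jog_arm([
  [-0.003,0.0022,0,0,0,0,0],
  [-0.006,0.0046,0,0,0,0,0],
  [-0.0085,0.0074,0,0,0,0,0],
  [-0.0107,0.0101,0,0,0,0,0],
  [-0.0107,0.0101,0,0,0,0,0],
  [-0.0107,0.0101,0,0,0,0,0],
  [-0.0107,0.0101,0,0,0,0,0],
])

```text
time: 13.05
tool_pos: [0.4557, -0.375, 0.218]
tcp_rot: [2.143, 0.163, -2.143]
wrist_force: [0.5, -0.4, -0.6]
width: 0.22
```

```bash
python3 cap.py 45 c7
```

```text
13.05 [ 0.4557 -0.375   0.218 ] F [ 0.52 -0.37 -0.6 ] w 0.22 x [-4.e-04  6.e-04 -1.e+00] y [ 1.509e-01 -9.885e-01 -7.000e-04] -> tool shift [-0.0003  0.0002 -0.0002]
turn [-0.0001  0.0003  0.0007]
```

View pics/c7.png

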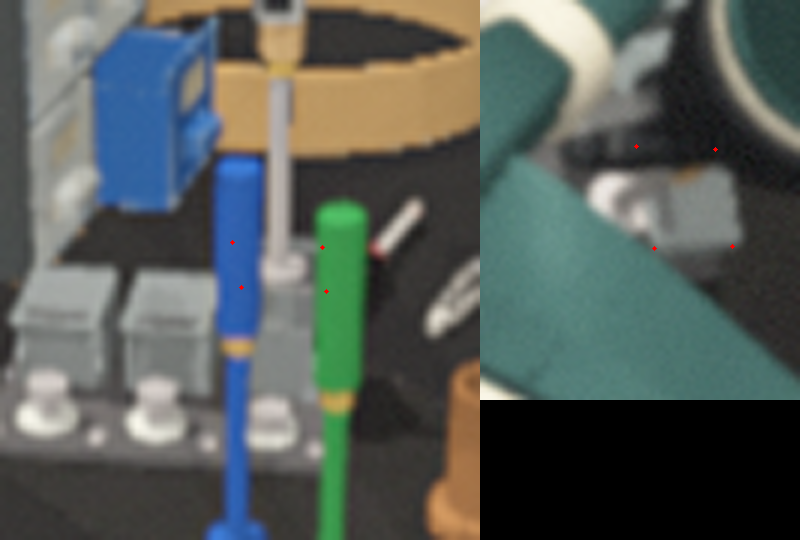

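The cap's lip edge is on the 45° prediction in both views: top-view edge at x≈652 against 654 predicted, and side-view edge at y≈240 against about 244. The left and middle caps are shut. Handing in.

```bash
python3 -c "
from workcell import finish_job
print(finish_job())"
```

```text
the job is handed in; nothing more can be done
None
```

The job is handed in with the right cap lifted to about 45° and held up by the rod's foot, the rod still gripped. It took about 13 s of the 48 s allowed.

- **Rod:** I took the wooden-handled rod out of its cup and left the blue and green look-alikes alone.
- **Taps, left, middle, right:** The left bolt held at 15 N and the middle at 19 N, both stopping at the same height. The right bolt sank 6.8 mm to its stop, where it took 16 N, so the right one is the loose one.
- **Cap:** I hooked the foot under the right cap's lip and lifted it along its arc. In the last pictures the cap edge lay within about 1 pixel of the 45° prediction in both views.
- **Rest of the scene:** The left and middle caps looked shut and the nearby look-alike rods looked unmoved. The last pictures were crops, so I did not recheck the other bystanders (clock movement, clamp, cell, tin); the arm never went near them.
- **Not confirmed by force:** The cap is too light to show above the wrist sensor's noise of about 1 N, so its opening was checked by camera only. Blue and green rods hid parts of the cap in the side view.

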